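# Clamp the printing platen with its lever bolt

### The arm

A 7-joint arm with a two-finger parallel gripper is mounted at the origin on the work surface. World frame = base frame: x ahead of the robot, y to its left, z up, the work surface at z = 0. Lengths are in m, angles in rad, forces in N, time in s.
With the tool pointing down it reaches from about 0.4 to 0.85 m from the base axis. Payload 4.4 kg.
Tool frame: the origin (TCP) lies at the very end of the fingers, on their centre line; the grasp point (between the pads) lies 19 mm behind it (robot.hold_point_z is the distance from the TCP to the grasp point, in m); z points along the fingers, y is the line along which they close (so a half turn about z gives the same grasp; the last joint's range is limited). The gripper opens to 94 mm and grips with 3 to 60 N. Pads are 16 mm wide; open, the fingers measure 119 mm over their backs; the gripper's body (75 mm by 177 mm) begins 78 mm behind the grasp point.
Start: joints at [-1.183, 0.628, 0.038, 1.517, -0.027, 0.996, -0.02], TCP at [0.285, 0.584, 0.205] pointing down, gripper open.
Joint ranges: [-3.06, 3.06], [-0.37, 2.12], [-1.25, 1.32], [0.18, 2.47], [-1.1, 4.24], [0.23, 1.98], [-2.94, 2.94]. Speed limits (rad/s): [2.57, 2.57, 3.14, 3.14, 3.14, 3.14, 3.14].

### API

Orientations are given as a 3x3 rotation matrix whose columns are the frame's x, y, z axes.
In Python, from workcell import get_state, optics, workorder, robot gives the robot as it stands.
- The arm moves only by the shell command python3 -m pendant 'ROWS'. ROWS is text: rows parted by semicolons, each of 7 numbers parted by spaces: the shift along the tool's x, y, z as a fraction of full scale, then the turn, a rotation vector about the tool's x, y, z as a fraction of full scale, then the gripper's target within -1 to 1 (fully open at 1, half-way at 0, shut at -1). In form: tx ty tz ax ay az claw; .... A call has 1 to 10 rows; each row shifts and turns the commanded pose from where the row before left it, along the tool's axes as they then stand; what a row does not reach is not made up. Full scale, the value 1, is 0.05 m for a shift and 45 degrees for a turn. A row lasts 1/8 s, in which the tool goes at most 62.5 mm and 10.7 degrees, less where a joint would pass 70% of its speed; a pose out of reach is approached as far as the arm can. A call with a number of a shift or a turn outside -1 to 1 is refused whole. A call with a gripper value outside its range is refused whole. The fingers move at their own pace and stop on an object; the grip force is fixed at half the most. Time passes only in rows, so rows that do not move let the fingers close. It gives the time, the measured TCP pose, the force, the opening and the grip force at its end, in the units of the state.
- get_state(): the state, without advancing time (a new reading comes with each control period).
- optics.capture(name): name is "side" or "top"; returns a dict with "color" (384x512x3 uint8, red, green, blue), "fovy" (degrees; the focal length in pixels is half the picture's height over the tangent of half this angle, whatever the lens; pixels are square), "cx", "cy" (the principal point, pixels), "T" (4x4, takes a point from camera to world coordinates). Camera axes: x right, y down, z forward; pixel columns grow to the right and rows downward; lengths in m; the calibration is good to about 2 mm. A picture is of the moment at which its call begins. There is no depth.
- workorder.finish_job(): hands the job in; it is judged then, once.
The state is a dict: "time": time; "joint_positions": joint angles; "qd": joint speeds; "tau": joint torques, N m; "tool_pos": TCP position; "eef_rot": TCP orientation; "contact_force": force on the tool from outside, world axes, zero at the start; "torque": the same for the moment, N m; "gripper_width": finger opening in m; "grasp_force": force on a finger pad.
Only numpy, scipy, OpenCV 4.12 (cv2) and the standard library are available. Lean on these libraries where they do the work, as an engineer would, in place of code of your own. Each camera call takes 0.05 s, during which the arm holds its last target. There are 200 camera calls.

### The job

The heat-press platen on the blue stand is held by a clamp bolt with a red flip lever. Using the raised lever as a crank, screw the bolt in clockwise (seen from above) until it is snug, then fold the lever down fully closed so that it lies level, and let go. Leave the other things on the bench where they are.

Things in the scene. Friction and masses are not known exactly. Their poses are not given: they have to be found in the camera images.
- stand: Platen stand, fixed: blue foot 300 x 130 mm, steel tongue 56 mm wide (top 58 mm above the table), platen with terracotta pad, 190 mm wide, top 70 mm above the table. Origin on the table under the clamp bolt's upright axis; x axis from the bolt towards the platen, which spans 110 to 260 mm from the bolt; z up. Closer to the bolt nothing but the bolt itself stands above 58 mm
- seat (a point): Point on the bolt's axis on top of the brass washer, 60 mm above the table, where the underside of the bolt's round steel head (32 mm across, with its fork 30 mm high) comes to sit when snug
- bolt (a joint): Turn of the clamp bolt, rad; right-hand thread. Grows as it is screwed in (clockwise from above), sinking 1 mm per rad. 0 = furthest out, 6.0 = snug (hard stop); starts between 0 and 2.6. Friction 0.15 N m; stays where left. The lever's heading, counter-clockwise from the stand's x axis, is 6.0 - 1.571 - (this value): snug, it points along the stand's -y axis
- lever (a joint): Fold angle of the lever about its cross pin, in rad: 0 = raised 0.87 rad (50 degrees) above level, 0.87 = closed, lying level (hard stop). Friction 0.40 N m (about 6 N of push 65 mm out), it stays where it is left; it starts between 0 and 0.12
- lever_pivot (a point): Centre of the lever's cross pin, on the bolt's axis, 22 mm above the underside of the bolt's head (82 mm above the table when snug, 1 mm higher for each rad short of it)
- lever_tip (a point): Free end of the lever, on its centre line, 88 mm from the cross pin. The lever is a straight bar through the cross pin: the outer 60 mm is a red grip 18 mm wide and 10 mm thick, the inner part steel 11 mm wide and 9 mm thick
- spray_can: Blue-labelled spray can, 54 mm wide, 170 mm tall, a bystander. Origin at the centre of its underside
- glue_jar: Jar with red cap, 70 mm wide, 80 mm tall, a bystander. Origin at the centre of its underside
- tape_roll: Yellow roll of tape lying flat, 100 mm wide, 40 mm high, a bystander. Origin at the centre of its underside
- thread_cone_green: Green thread cone, foot 68 mm wide, 85 mm tall, a bystander. Origin at the centre of its underside
- thread_cone_white: White thread cone, foot 68 mm wide, 85 mm tall, a bystander. Origin at the centre of its underside
- wrench: Wrench lying flat on the table, a bystander. Origin at the centre of its underside
- brush: Small brush lying flat, a bystander. Origin at the centre of its underside
- pin_tray: White open tray 120 x 90 mm, 25 mm high, a bystander. Origin at the centre of its underside

How it is judged:
On the way, in this order (a step that is already met when the one before it is completed fails the run):
1. the bolt is screwed in snug (within 0.15 rad of its stop) before the lever is closed (value of joint bolt above 5.85 rad), for 0.2 s.
2. the lever is folded closed (within 0.12 rad of its stop) with the bolt still snug (value of joint bolt above 5.85 rad and value of joint lever above 0.75 rad), for 0.2 s.
At the end, for the whole second after the job is handed in: The bolt is snug (within 0.15 rad of its stop, 5.85 or more) and the lever is closed (within 0.12 rad of level, 0.75 or more), both at rest (all of step 2 and velocity of joint each of lever, bolt below 0.05 rad/s); the robot touches nothing.
It fails at once if one of the loose things on the bench is moved by more than 40 mm (distance of any of spray_can, glue_jar, tape_roll, thread_cone_green, thread_cone_white, wrench, brush, pin_tray from where it was at the start of the episode above 0.04 m).
It also fails if it takes over 58 s, if anything falls off the work surface, if the arm or the gripper's body presses on something with over 40 N, if the wrist force passes 120 N, or if a joint passes its speed limit or range.

## Working session

There is one attempt and no reset: what is moved stays moved. The work goes in short steps, Python scripts to look and compute and a shell command to move; the robot and the scene stay as the last step left them, time stands still between calls to the robot, and variables do not carry over. Pictures are saved under pics/ and viewed, at most 10 in all, crops included, and the job is handed in when it is done.

```bash
mkdir -p pics; ls
python3 - <<'E'
from workcell import get_state, optics, robot
import cv2,numpy as np
for n in("side","top"):
    c=optics.capture(n);cv2.imwrite(f"pics/{n}0.png",c["color"][...,::-1]);print(n,c["fovy"],c["cx"],c["cy"],np.round(c["T"],3).tolist())
    np.save(f"{n}0.npy",c["color"])
s=get_state();print(s["time"],s["tool_pos"],np.round(s["eef_rot"],3).tolist(),robot.hold_point_z)
E
```

```text
pics
side 55.87693597378034 257.91196580698977 194.1124611419258 [[0.812, -0.446, 0.376, 0.102], [-0.583, -0.621, 0.524, -0.538], [0.0, -0.645, -0.765, 0.876], [0.0, 0.0, 0.0, 1.0]]
top 46.52152732863792 256.18048588224167 189.81299557226342 [[0.013, -0.984, 0.176, 0.253], [-1.0, -0.012, 0.008, -0.042], [-0.006, -0.176, -0.984, 1.461], [0.0, 0.0, 0.0, 1.0]]
0.1 [0.28462975 0.58368477 0.20465272] [[-0.899, 0.438, -0.001], [0.438, 0.899, -0.002], [-0.0, -0.002, -1.0]] 0.0188
```

View pics/side0.png

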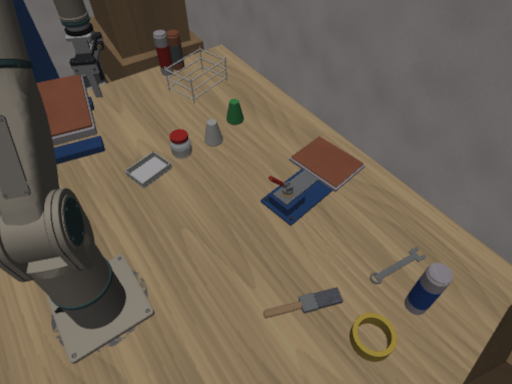

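View pics/top0.png

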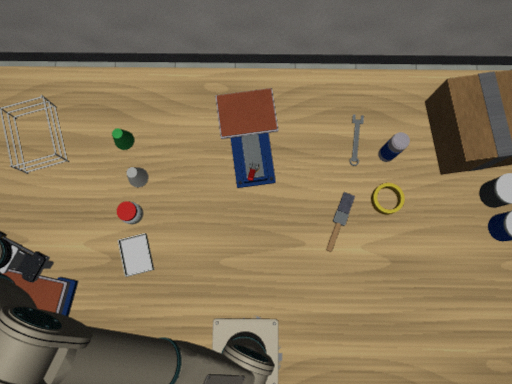

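The stand is at about (255,150) in the top view and (295,190) in the side view. The red lever shows at top (252,173) and side (277,181). I'll crop both and measure.

```bash
cat > h.py <<'E'
import numpy as np,cv2
from workcell import get_state, optics
def cam(n):
    c=optics.capture(n); c["f"]=192/np.tan(np.radians(c["fovy"])/2); return c
def ray(c,u,v):
    d=np.asarray(c["T"])[:3,:3]@np.array([(u-c["cx"])/c["f"],(v-c["cy"])/c["f"],1]); return np.asarray(c["T"])[:3,3],d
def plane(c,u,v,z):
    o,d=ray(c,u,v); return o+d*(z-o[2])/d[2]
def proj(c,p):
    q=np.linalg.inv(c["T"])@np.r_[p,1]; return q[:2]/q[2]*c["f"]+[c["cx"],c["cy"]]
def tri(a,ua,b,ub):
    (o,d),(p,e)=ray(a,*ua),ray(b,*ub); t=np.linalg.lstsq(np.c_[d,-e],p-o,rcond=None)[0]
    A,B=o+d*t[0],p+e*t[1]; return (A+B)/2,np.linalg.norm(A-B)
def redmask(c,x0,y0,x1,y1):
    h=cv2.cvtColor(c["color"],cv2.COLOR_RGB2HSV).astype(int); m=((h[...,0]<6)|(h[...,0]>173))&(h[...,1]>170)&(h[...,2]>60)
    r=np.zeros_like(m); r[y0:y1,x0:x1]=m[y0:y1,x0:x1]; return r
E
python3 - <<'E'
from h import *
t,s=cam("top"),cam("side")
A=cv2.resize(t["color"][80:195,205:290],None,fx=5,fy=5,interpolation=cv2.INTER_CUBIC)
B=cv2.resize(s["color"][130:225,255:370],None,fx=3.2,fy=3.2,interpolation=cv2.INTER_CUBIC)
W=np.zeros((600,800,3),np.uint8);W[:575,:425]=A;W[:304,430:430+368]=B
cv2.imwrite("pics/c1.png",W[...,::-1])
for c,b in((t,(235,150,275,190)),(s,(260,165,300,200))):
    m=redmask(c,*b);ys,xs=np.nonzero(m);print(m.sum(),xs.mean(),ys.mean(),cv2.minAreaRect(np.c_[xs,ys].astype(np.float32)), cv2.boxPoints(cv2.minAreaRect(np.c_[xs,ys].astype(np.float32))).round(1).tolist())
# terracotta
h=cv2.cvtColor(t["color"],cv2.COLOR_RGB2HSV);m=cv2.inRange(h,(0,110,60),(14,255,200));m[:80]=0;m[140:]=0;m[:,:205]=0;m[:,290:]=0
r=cv2.minAreaRect(np.argwhere(m)[:,::-1].astype(np.float32));bx=cv2.boxPoints(r);P=np.array([plane(t,*b,.07) for b in bx]);print(P.round(4))
m=cv2.inRange(h,(105,140,40),(125,255,255));m[:120]=0;m[200:]=0;m[:,:220]=0;m[:,290:]=0
r=cv2.minAreaRect(np.argwhere(m)[:,::-1].astype(np.float32));bx=cv2.boxPoints(r);print(r,np.array([plane(t,*b,.0) for b in bx]).round(4))
E
```

```text
55 250.8909090909091 174.6 ((250.85296630859375, 174.58824157714844), (4.850712299346924, 10.914102554321289), 14.03624439239502) [[247.1999969482422, 179.3000030517578], [249.8000030517578, 168.6999969482422], [254.5, 169.89999389648438], [251.89999389648438, 180.5]]
47 275.40425531914894 180.3404255319149 ((275.5000305175781, 180.50001525878906), (14.758047103881836, 3.130495071411133), 26.56505012512207) [[268.20001220703125, 178.60000610351562], [269.6000061035156, 175.8000030517578], [282.79998779296875, 182.39999389648438], [281.3999938964844, 185.1999969482422]]
[[ 0.8181  0.1055  0.07  ]
 [ 0.8457 -0.0737  0.07  ]
 [ 0.7046 -0.0928  0.07  ]
 [ 0.6778  0.0835  0.07  ]]
((252.51528930664062, 159.86463928222656), (49.9578857421875, 37.79882049560547), 82.40535736083984) [[ 0.6932  0.0597  0.    ]
 [ 0.7123 -0.0673  0.    ]
 [ 0.5409 -0.0908  0.    ]
 [ 0.5225  0.0338  0.    ]]
```

View pics/c1.png

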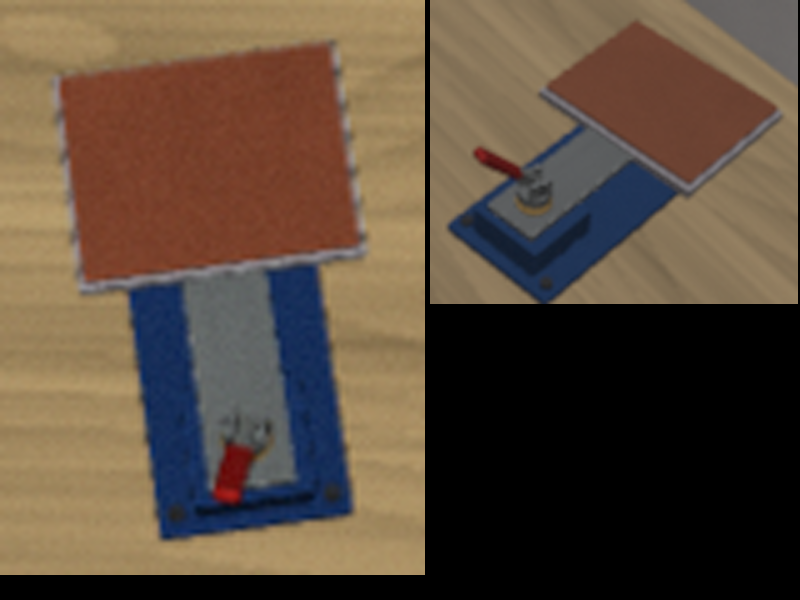

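Run:
```python
from h import *
t,s=cam("top"),cam("side"); B=np.array([.579,-.0215]);yaw=.15
C,e=tri(t,(250.89,174.6),s,(275.4,180.3)); T,e2=tri(t,(249.7,179),s,(269.2,177.5));print("grip",C,e,"tip",T,e2)
print("proj pivot",proj(t,[*B,.086]),proj(s,[*B,.086]))
for P in(C,T):
    d=P[:2]-B;h=np.arctan2(d[1],d[0]);print("r",np.hypot(*d),"heading deg",np.degrees(h),"bolt",6-1.571-(h-yaw),"elev",np.degrees(np.arctan2(P[2]-.086,np.hypot(*d))))
for b in np.arange(1,2.7,.4):
    h=yaw+6-1.571-b;P=np.r_[B+np.array([np.cos(h),np.sin(h)])*.088*np.cos(.84),.088-b*.001+.088*np.sin(.84)];print(b,proj(t,P),proj(s,P))
```

```text
grip [ 0.53786271 -0.01422469  0.12940203] 0.00013519063619889463 tip [ 0.51917489 -0.01091533  0.15002042] 0.0018126783398044032
proj pivot [253.62233357 164.78905002] [287.62005304 185.74736133]
r 0.041775669002426095 heading deg 169.97069644436627 bolt 1.6124517151379898 elev 46.09385807767525
r 0.06075424796824474 heading deg 169.96667247239333 bolt 1.612521946697926 elev 46.49946287675114
1.0 [261.42993131 177.06716098] [279.47027965 183.63766356]
1.4 [253.82292183 178.80540736] [272.7116639  179.53979115]
1.7999999999999998 [246.14792963 177.50710143] [268.73042574 174.01030837]
2.1999999999999997 [239.64117069 173.3937146 ] [268.0634581  168.01685304]
2.5999999999999996 [235.33889005 167.1450791 ] [270.67277462 162.52661586]
```

```bash
python3 -m pendant '-.75 -.66 0 0 0 0 -.15;-.75 -.66 0 0 0 0 -.15;-.75 -.66 0 0 0 0 -.15;-.75 -.66 0 0 0 0 -.15;-.75 -.66 0 0 0 0 -.15;-.75 -.66 0 0 0 0 -.15;-.75 -.66 0 0 0 0 -.15;-.75 -.66 0 0 0 0 -.15;-.75 -.66 0 0 0 0 -.15;-.75 -.66 0 0 0 0 -.15'
python3 - <<'E'
from h import *
s=get_state();print(s["tool_pos"],s["eef_rot"].round(3).tolist() if hasattr(s["eef_rot"],'round') else s["eef_rot"],s["joint_positions"])
E
```

```text
time: 1.55
tool_pos: [0.4779, 0.1218, 0.2057]
eef_rot: [[-0.899, 0.438, 0.001], [0.438, 0.899, 0.0], [-0.0, 0.001, -1.0]]
contact_force: [0.8, 1.4, -0.1]
gripper_width: 0.0398
grasp_force: 0.0
[0.47792865 0.12180115 0.20567731] [[-0.899, 0.438, 0.001], [0.438, 0.899, 0.0], [-0.0, 0.001, -1.0]] [-0.35634267  0.40596975  0.06924456  1.94659491 -0.03865897  0.78960244
  0.85158687]
```

```bash
python3 -m pendant '-.736 -.646 0 0 0 0 -.15;-.736 -.646 0 0 0 0 -.15;-.736 -.646 0 0 0 0 -.15;0 0 0 0 0 -.19 -.15;0 0 0 0 0 -.19 -.15;0 0 0 0 0 -.19 -.15;0 0 0 0 0 0 -.15'
python3 - <<'E'
from h import *
t,s=cam("top"),cam("side")
print(get_state()["joint_positions"].round(3))
A=cv2.resize(t["color"][110:210,205:305],None,fx=4,fy=4);B=cv2.resize(s["color"][110:230,210:330],None,fx=3.33,fy=3.33)[:400,:400]
cv2.imwrite("pics/c2.png",np.hstack([A,B])[...,::-1])
p=get_state()["tool_pos"];print(proj(t,p),proj(s,p))
E
```

```text
time: 2.42
tool_pos: [0.5341, -0.0124, 0.2055]
eef_rot: [[-1.0, 0.008, 0.0], [0.008, 1.0, 0.0], [-0.0, 0.0, -1.0]]
contact_force: [0.4, 0.1, -0.3]
gripper_width: 0.0399
grasp_force: 0.0
[-0.002  0.462 -0.039  1.84   0.023  0.84   1.509]
[249.7321555  170.36985405] [274.89686664 160.95816277]
```

View pics/c2.png

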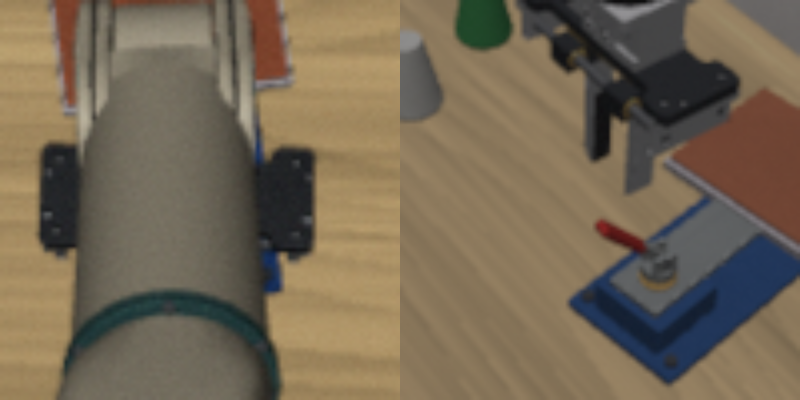

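```bash
python3 -m pendant '0 0 .585 0 0 0 -.15;0 0 .585 0 0 0 -.15;0 0 .585 0 0 0 -.15;0 0 0 0 0 0 -.15' && python3 -m pendant '-.0437 .1525 .0035 0 0 .2222 -.15;-.0437 .1525 .0035 0 0 .2222 -.15;-.0437 .1525 .0035 0 0 .2222 -.15;-.0437 .1525 .0035 0 0 .2222 -.15;-.0437 .1525 .0035 0 0 .2222 -.15'
python3 - <<'E'
from h import *
s=get_state();p=s["tool_pos"][:2]-np.array([.579,-.0215]);print(np.hypot(*p),np.degrees(np.arctan2(p[1],p[0])),s["joint_positions"].round(2))
S=cam("side");cv2.imwrite("pics/c3.png",cv2.resize(S["color"][110:230,210:330],None,fx=4,fy=4)[...,::-1])
E
```

```text
time: 3.02
tool_pos: [0.5324, -0.0122, 0.1161]
eef_rot: [[-1.0, 0.007, -0.004], [0.007, 1.0, -0.0], [0.004, -0.0, -1.0]]
contact_force: [0.2, -0.1, -0.5]
gripper_width: 0.0399
grasp_force: 0.0
time: 3.65
tool_pos: [0.5567, 0.0178, 0.118]
eef_rot: [[-0.633, 0.774, -0.0], [0.774, 0.633, -0.001], [-0.001, -0.001, -1.0]]
contact_force: [-0.6, -2.6, -1.5]
gripper_width: 0.0398
grasp_force: 1.6
0.04522215860670109 119.61611107995044 [-0.23  0.62  0.23  1.87 -0.21  0.67  0.8 ]
```

View pics/c3.png

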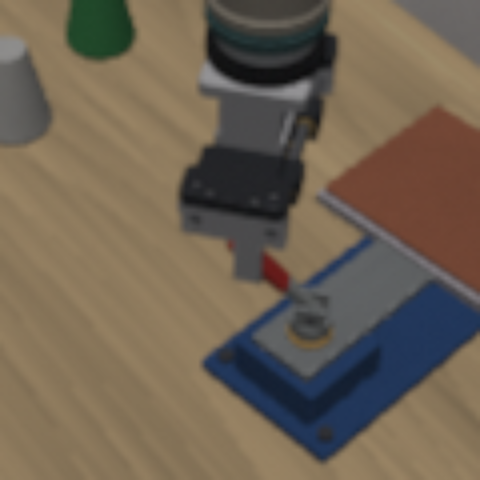

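The lever sits between the fingers at crop (265,265) and follows with about 3 N, so I'll keep going.

```bash
python3 -m pendant '-.0437 .1525 .0035 0 0 .2222 -.15;-.0437 .1525 .0035 0 0 .2222 -.15;-.0437 .1525 .0035 0 0 .2222 -.15;-.0437 .1525 .0035 0 0 .2222 -.15;-.0437 .1525 .0035 0 0 .2222 -.15;-.0437 .1525 .0035 0 0 .2222 -.15;-.0437 .1525 .0035 0 0 .2222 -.15;-.0437 .1525 .0035 0 0 .2222 -.15;-.0437 .1525 .0035 0 0 .2222 -.15;-.0437 .1525 .0035 0 0 .2222 -.15'
python3 - <<'E'
from h import *
s=get_state();p=s["tool_pos"][:2]-np.array([.579,-.0215]);print(np.hypot(*p),np.degrees(np.arctan2(p[1],p[0])),s["joint_positions"].round(2))
E
```

```text
time: 4.95
tool_pos: [0.6214, -0.0044, 0.1159]
eef_rot: [[0.87, 0.493, -0.001], [0.493, -0.87, 0.004], [0.001, -0.004, -1.0]]
contact_force: [-1.9, 2.1, -0.2]
gripper_width: 0.04
grasp_force: 1.6
0.045702832278546365 22.02206436481069 [-0.44  0.8   0.71  1.7  -0.65  0.89 -0.51]
```

```bash
python3 -m pendant '-.037 .154 .0035 0 0 .2222 -.15;-.037 .154 .0035 0 0 .2222 -.15;-.037 .154 .0035 0 0 .2222 -.15;-.037 .154 .0035 0 0 .2222 -.15;-.037 .154 .0035 0 0 .2222 -.15;-.037 .154 .0035 0 0 .2222 -.15;-.037 .154 .0035 0 0 .2222 -.15;-.037 .154 .0035 0 0 .2222 -.15'
python3 - <<'E'
from h import *
s=get_state();p=s["tool_pos"][:2]-np.array([.579,-.0215]);print(np.hypot(*p),np.degrees(np.arctan2(p[1],p[0])),s["joint_positions"].round(2))
E
```

```text
time: 5.95
tool_pos: [0.604, -0.059, 0.1145]
eef_rot: [[0.637, -0.771, 0.002], [-0.771, -0.637, 0.005], [-0.003, -0.005, -1.0]]
contact_force: [0.6, 4.0, 0.4]
gripper_width: 0.0399
grasp_force: 1.5
0.04508089594256494 -56.28674651673022 [-0.51  0.93  1.05  1.75 -0.94  1.05 -1.56]
```

```bash
python3 -m pendant '-.037 .154 .0035 0 0 .2222 -.15;-.037 .154 .0035 0 0 .2222 -.15;-.037 .154 .0035 0 0 .2222 -.15;0 0 0 0 0 0 -.15' && python3 -m pendant '-.018 .077 .0018 0 0 .1111 -.15;0 0 0 0 0 0 -.15'
python3 - <<'E'
from h import *
s=get_state();p=s["tool_pos"][:2]-np.array([.579,-.0215]);print(np.hypot(*p),np.degrees(np.arctan2(p[1],p[0])),s["joint_positions"].round(2))
E
```

```text
time: 6.45
tool_pos: [0.5813, -0.0669, 0.1138]
eef_rot: [[0.173, -0.985, 0.002], [-0.985, -0.173, 0.002], [-0.002, -0.002, -1.0]]
contact_force: [1.2, 1.4, 1.1]
gripper_width: 0.0396
grasp_force: 0.7
time: 6.7
tool_pos: [0.5775, -0.0674, 0.1136]
eef_rot: [[0.087, -0.996, 0.002], [-0.996, -0.087, 0.001], [-0.001, -0.002, -1.0]]
contact_force: [2.2, 2.0, 0.7]
gripper_width: 0.04
grasp_force: 1.2
0.045876691745815004 -91.89410694606065 [-0.55  0.98  1.17  1.82 -1.03  1.1  -2.04]
```

```bash
for i in 1; do python3 -m pendant '-.01 .05 .001 0 0 0 -.15;0 0 0 0 0 0 -.15' | grep -E 'pos|contact'; python3 -m pendant '-.01 .05 .001 0 0 0 -.15;0 0 0 0 0 0 -.15'| grep -E 'pos|contact'; python3 -m pendant '-.01 .05 .001 0 0 0 -.15;0 0 0 0 0 0 -.15'| grep -E 'pos|contact'; done
```

```text
tool_pos: [0.5747, -0.0681, 0.1135]
contact_force: [3.2, 0.4, 2.2]
tool_pos: [0.5735, -0.0681, 0.1137]
contact_force: [6.6, 0.9, 1.8]
tool_pos: [0.5725, -0.0679, 0.114]
contact_force: [9.7, 0.9, 0.8]
```

```bash
python3 -m pendant '0 -.24 0 0 0 0 -.15;0 0 0 0 0 0 -.15;0 0 -.6 0 0 0 -.15;0 0 -.6 0 0 0 -.15;0 0 -.6 0 0 0 -1;0 0 0 0 0 0 -1;0 0 0 0 0 0 -1;0 0 0 0 0 0 -1'
python3 - <<'E'
from h import *
t,s=cam("top"),cam("side")
A=cv2.resize(t["color"][110:210,205:305],None,fx=4,fy=4);B=cv2.resize(s["color"][110:230,240:360],None,fx=3.33,fy=3.33)[:400,:400]
cv2.imwrite("pics/c4.png",np.hstack([A,B])[...,::-1])
for h in(-1.421-.15,-1.421,-1.421+.15):
    P=np.r_[.579+np.cos(h)*.057,-.0215+np.sin(h)*.057,.149];print(h,P,(proj(s,P)-[240,110])*3.33+[400,0],(proj(t,P)-[205,110])*4)
ys,xs=np.nonzero(redmask(s,270,165,330,215));print(len(xs),(xs.mean()-240)*3.33+400,(ys.mean()-110)*3.33)
E
```

```text
time: 8.45
tool_pos: [0.5798, -0.066, 0.2015]
eef_rot: [[0.081, -0.997, -0.003], [-0.997, -0.081, 0.0], [-0.001, 0.003, -1.0]]
contact_force: [-0.0, -0.4, -0.4]
gripper_width: 0.0033
grasp_force: 0.0
-1.571 [ 0.57898839 -0.0785      0.149     ] [607.55751252 243.57651329] [269.01535335 200.69572699]
-1.421 [ 0.58750649 -0.07786169  0.149     ] [615.08553363 238.54379024] [268.24482806 189.72256267]
-1.2710000000000001 [ 0.59583356 -0.07595761  0.149     ] [621.36597826 232.71579668] [265.80070292 179.00051619]
40 596.9694999999999 248.50125
```

View pics/c4.png

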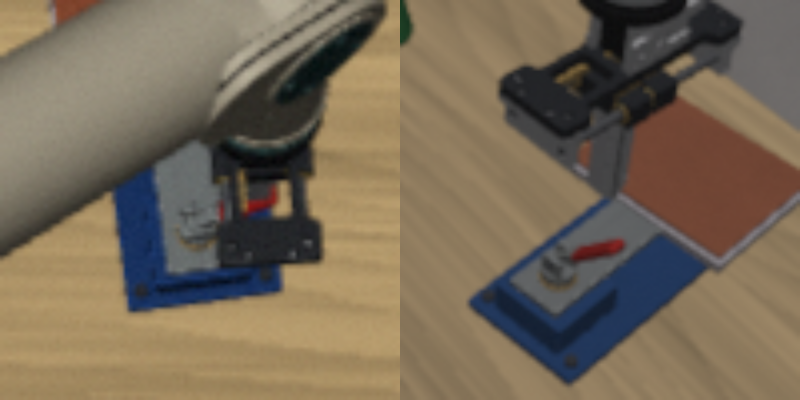

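The red tip is at side crop (622,242) and top crop (275,197), within a few pixels of where a snug bolt should put it. The hard stop was also felt at 10 N. Next I'll fold the lever from above with closed fingers.

```bash
python3 -m pendant '-.06 -.11 .4 0 0 0 -1;0 0 .4 0 0 0 -1;0 0 .2 0 0 0 -1;0 0 .2 0 0 0 -1;0 0 .2 0 0 0 -1;0 0 0 0 0 0 -1'; python3 -m pendant '0 0 .2 0 0 0 -1;0 0 .2 0 0 0 -1;0 0 0 0 0 0 -1'
```

```text
time: 9.3
tool_pos: [0.5863, -0.0625, 0.1329]
eef_rot: [[0.082, -0.997, 0.001], [-0.997, -0.082, 0.001], [-0.001, -0.001, -1.0]]
contact_force: [-0.3, 1.5, 1.8]
gripper_width: 0.0004
grasp_force: 1.2
time: 9.68
tool_pos: [0.5871, -0.064, 0.1137]
eef_rot: [[0.081, -0.997, 0.003], [-0.997, -0.081, -0.002], [0.002, -0.003, -1.0]]
contact_force: [1.1, -0.2, 4.1]
gripper_width: 0.0004
grasp_force: 1.8
```

```bash
python3 -m pendant '0 0 .2 0 0 0 -1;0 0 .1 0 0 0 -1;0 0 .1 0 0 0 -1;0 0 0 0 0 0 -1'; python3 -m pendant '0 0 .1 0 0 0 -1;0 0 .05 0 0 0 -1;0 0 0 0 0 0 -1'
python3 - <<'E'
from h import *
s=cam("side")
cv2.imwrite("pics/c5.png",cv2.resize(s["color"][110:230,240:360],None,fx=4,fy=4)[...,::-1])
E
```

```text
time: 10.18
tool_pos: [0.5878, -0.0667, 0.0948]
eef_rot: [[0.08, -0.997, 0.005], [-0.997, -0.08, -0.006], [0.007, -0.004, -1.0]]
contact_force: [0.7, -3.5, 6.0]
gripper_width: 0.0005
grasp_force: 2.7
time: 10.55
tool_pos: [0.5881, -0.0679, 0.0877]
eef_rot: [[0.079, -0.997, 0.006], [-0.997, -0.079, -0.008], [0.009, -0.005, -1.0]]
contact_force: [0.9, -4.6, 7.1]
gripper_width: 0.0003
grasp_force: 3.4
```

View pics/c5.png

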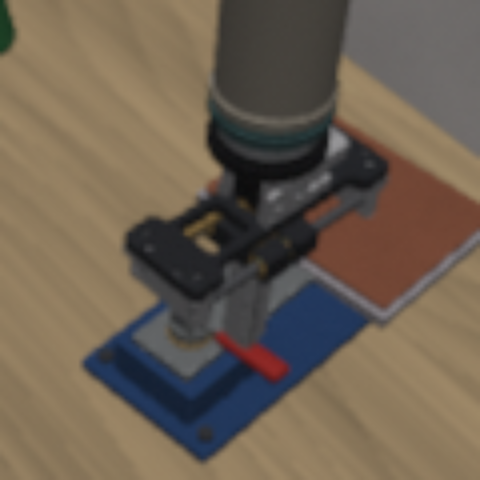

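The lever now lies nearly flat, with its tip at crop (282,370) and the fingers on top. I'll press until the stop is felt.

```bash
for i in 1; do python3 -m pendant '0 0 .04 0 0 0 -1;0 0 0 0 0 0 -1' | grep -E 'pos|contact'; python3 -m pendant '0 0 .04 0 0 0 -1;0 0 0 0 0 0 -1'| grep -E 'pos|contact'; python3 -m pendant '0 0 .04 0 0 0 -1;0 0 0 0 0 0 -1'| grep -E 'pos|contact'; done
```

```text
tool_pos: [0.5882, -0.0681, 0.0863]
contact_force: [1.1, -5.5, 11.3]
tool_pos: [0.5884, -0.0684, 0.0854]
contact_force: [-1.1, -5.0, 18.2]
tool_pos: [0.5887, -0.0688, 0.0845]
contact_force: [-2.1, -4.1, 24.7]
```

```bash
python3 -m pendant '0 0 -.2 0 0 0 -1;0 0 -.6 0 0 0 -1;0 0 -.8 0 0 0 -1;0 0 -.8 0 0 0 -1;-.8 0 0 0 0 0 -1;-.8 0 0 0 0 0 -1;-.8 0 0 0 0 0 -1;0 0 0 0 0 0 -1'
python3 - <<'E'
from h import *
t,s=cam("top"),cam("side")
A=cv2.resize(t["color"][110:210,205:305],None,fx=4,fy=4);B=cv2.resize(s["color"][110:230,240:360],None,fx=3.33,fy=3.33)[:400,:400]
cv2.imwrite("pics/c6.png",np.hstack([A,B])[...,::-1])
for h in(-1.421-.15,-1.421,-1.421+.15):
  for r in(.028,.088):
    P=np.r_[.579+np.cos(h)*r,-.0215+np.sin(h)*r,.082];print(h,(proj(s,P)-[240,110])*3.33+[400,0],(proj(t,P)-[205,110])*4)
E
```

```text
time: 12.35
tool_pos: [0.5758, 0.0608, 0.1985]
eef_rot: [[0.088, -0.996, -0.001], [-0.996, -0.088, 0.002], [-0.002, 0.001, -1.0]]
contact_force: [0.0, -0.7, 0.3]
gripper_width: 0.0003
grasp_force: 0.0
-1.571 [578.5656005  275.03554292] [229.90479197 220.72837924]
-1.571 [623.99849475 319.34121609] [305.7071128  221.59250341]
-1.421 [582.08290135 272.66401153] [229.56423194 215.57672988]
-1.421 [635.11010745 311.44650379] [304.51313786 205.41258973]
-1.2710000000000001 [585.04759566 269.90612048] [228.43833834 210.53697366]
-1.2710000000000001 [644.31005787 302.33908928] [300.8602403  189.61930755]
```

View pics/c6.png

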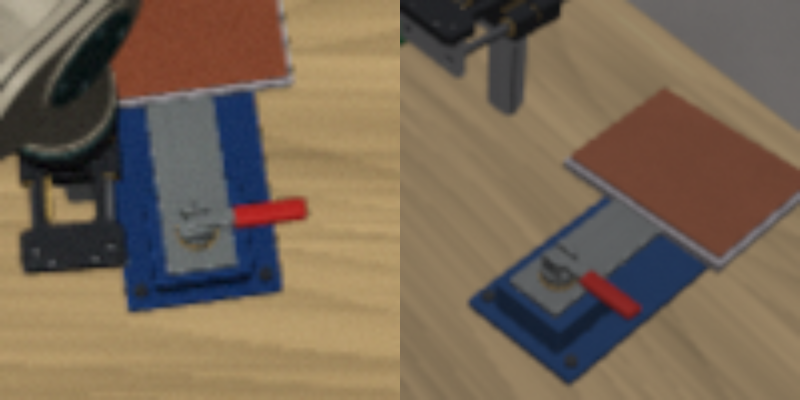

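The lever lies level from top crop (235,217) to (305,208), and the snug, closed prediction is (230,216) to (305,205). The gripper is clear of everything, so I'm handing in.

```bash
python3 -c "
from workcell import workorder
print(workorder.finish_job())"
```

```text
the job is handed in; nothing more can be done
None
```

I screwed the bolt in to its stop, folded the lever down level and let go; the gripper was clear and the job is handed in at about 12 s. No verdict came back; the last pictures match a snug bolt and closed lever.

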